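# Start a rotor's lid screw by feeling for its thread

### The job

Start the centrifuge rotor's lid screw without crossing its thread: lift the larger of the two hanging screws up and off its fork, leaving the smaller one undisturbed, and stand it in the rotor's threaded hole with the slot in its head about square to the two index grooves. With the thread ends kept in touch and without forcing, turn it backward (anticlockwise from above) until it drops into the thread, then forward (clockwise) one turn. The program finishes while still holding the screw upright, started one turn and not run down.

Things in the scene. Friction and masses are not known exactly. Their poses are not given: they have to be found in the camera images.
- lid_screw: Thumb screw with round fluted black knob, 35 mm wide, over a steel flange, 42 mm wide and 4 mm thick. Origin: centre of the flange's underside; z up along the axis. Knob top at z = 32 mm; 16 mm shank down to z = -46 mm (last 8 mm tapered). Its two thread ends stand out to 12 mm either side along x at z = -30 mm; the slot in the knob's top lies along x too. 0.1 to 0.2 kg; hangs by its flange.
- small_screw: A smaller screw of the same look, for another rotor: knob 24 mm wide, 24 mm tall over all, flange 36 mm wide. Origin: centre of the flange's underside. Hangs in the other fork; leave it alone.
- rack: Fixed aluminium fork rack. Origin: centre of its base (94 mm in x, 170 mm in y) on the bench; z up. Its shelf's top is 86 mm up and has two slots, 26 mm wide, open toward -x, in which a screw hangs at x = 0, y = -40 or +40 mm (which one varies). A lip along the shelf's front edge stands 3 mm above it, so a screw must be lifted to come off.
- rotor: Fixed centrifuge rotor on a stand, 136 mm wide, with a clear lid 86 mm up and a grey collar (55 mm wide, 100 mm up) round the threaded hole. Origin: centre of its foot on the bench; z up. The two index grooves on the collar's top lie along its x axis, at the two starts of the thread.
- thread_mouth (a point): Centre of the hole's mouth; axes as the rotor. Hole 18.5 mm within the thread. Thread: right-hand, two starts, 12 mm a turn, 1 mm play. Screw flange above mouth: 28 mm standing on the thread, slot square; backed a quarter turn it climbs to 31; drops to 25 when the slot is 0.1 to 0.3 rad past the grooves; 13 after a turn forward. Friction keeps it where let go.

How it is judged:
On the way, in this order (a step that is already met when the one before it is completed fails the run):
1. the larger screw is lifted off its fork (distance of lid_screw from where it was at the start of the episode above 0.05 m and contact force between the fingers and lid_screw above 0.5 N), for 0.1 s.
2. it stands on top of the thread in the rotor's hole, not yet in it, its slot more square to the index grooves than along them (horizontal distance between lid_screw and thread_mouth below 0.004 m and angle between lid_screw's own z axis and vertical below 0.12 rad and contact force between lid_screw and rotor above 0.3 N and z of lid_screw in the frame of thread_mouth between 0.0255 and 0.031 m and angle between the x axis of lid_screw and the x axis of rotor, either way round above 0.7 rad), for 0.1 s.
3. it has been turned backward up to the high end of the thread, its slot nearly along the grooves (horizontal distance between lid_screw and thread_mouth below 0.004 m and angle between lid_screw's own z axis and vertical below 0.12 rad and contact force between lid_screw and rotor above 0.3 N and z of lid_screw in the frame of thread_mouth between 0.028 and 0.0325 m and angle between the x axis of lid_screw and the x axis of rotor, either way round below 0.6 rad), for 0.02 s.
4. it has dropped 6 mm into the thread there (horizontal distance between lid_screw and thread_mouth below 0.004 m and angle between lid_screw's own z axis and vertical below 0.12 rad and z of lid_screw in the frame of thread_mouth between 0.0232 and 0.0268 m and angle between the x axis of lid_screw and the x axis of rotor, either way round below 0.9 rad), for 0.05 s.
At the end, for the whole second after the job is handed in: The screw is held by the fingers and at rest in the thread, one turn forward of the drop give or take a quarter: its flange 9.8 to 16.6 mm above the hole's mouth, within 3 mm of the hole's axis, leaning less than 0.07 rad (horizontal distance between lid_screw and thread_mouth below 0.003 m and angle between lid_screw's own z axis and vertical below 0.07 rad and contact force between the fingers and lid_screw above 1 N and z of lid_screw in the frame of thread_mouth between 0.0098 and 0.0166 m and linear speed of lid_screw below 0.02 m/s); the arm keeps its last pose, push and grip.
It fails at once if the smaller screw is disturbed (distance of small_screw from where it was at the start of the episode above 0.015 m).
It fails at once if the screw is forced: it presses on the rotor with over 60 N (contact force between lid_screw and rotor above 60 N).
It also fails if it takes over 72 s, if anything falls off the work surface, if the arm or the gripper's body presses on something with over 40 N, if the wrist force passes 120 N, or if a joint passes its speed limit or range.

### The arm

A 7-joint arm with a two-finger parallel gripper is mounted at the origin on a cart in front of the work surface, level with it; the furniture and walls round the work are solid. World frame = base frame: x ahead of the robot, y to its left, z up, the work surface at z = 0. Lengths are in m, angles in rad, forces in N, time in s.
With the tool pointing down it reaches from about 0.425 to 0.875 m from the base axis. Payload 4.7 kg.
Tool frame: the origin (TCP) lies midway between the tips of the shut fingers; the grasp point (between the pads) lies 19 mm behind it; z points along the fingers, y is the line along which they close (so a half turn about z gives the same grasp; the last joint's range is limited). The gripper opens to 87 mm and grips with 3 to 60 N. Pads are 19 mm wide; open, the fingers measure 117 mm over their backs; the gripper's body (75 mm by 190 mm) begins 51 mm behind the grasp point.
Start: joints at [-1.299, 0.321, -0.07, 1.45, 0.023, 1.371, -0.057], TCP at [0.166, 0.629, 0.223] pointing down, gripper open.
Joint ranges: [-2.86, 2.86], [-0.3, 2.09], [-1.38, 1.24], [0.06, 2.45], [-1.56, 4.7], [0.09, 2.05], [-2.69, 2.69]. Speed limits (rad/s): [2.57, 2.57, 3.14, 3.14, 3.14, 3.14, 3.14].

### API

Orientations are given as a rotation vector (axis times angle).
In Python, from bench import ctrl, optics, readout gives the robot as it stands (ctrl), with the cameras (optics) and the readings (readout).
- The arm moves only by the tool move_tool, called after "Emit:" as a command line: name --pt "numbers of a row" for each row, then --argument value for the rest. Schema: {"type":"object","properties":{"ticks":{"type":"object","properties":{"sx":{"type":"array","items":{"type":"number"},"minItems":1,"maxItems":20},"sy":{"type":"array","items":{"type":"number"},"minItems":1,"maxItems":20},"sz":{"type":"array","items":{"type":"number"},"minItems":1,"maxItems":20},"twist":{"type":"array","items":{"type":"number"},"minItems":1,"maxItems":20},"jaw":{"type":"array","items":{"type":"number"},"minItems":1,"maxItems":20}},"additionalProperties":false,"required":["sx","sy","sz","twist","jaw"]},"force":{"type":"number"},"only":{"type":"string"},"quiet":{"type":"boolean"},"lines":{"type":"string"}},"required":["ticks"],"additionalProperties":false}. ticks is an object with one list for each field, all of the same length, 1 to 20, a row being the entries at one place: sx, sy, sz (the shift in m), twist (a turn about the tool's z in rad), jaw (the opening from 0.0 (shut) to 1.0 (fully open)); each row is the pose to reach, as a shift and turn from the pose commanded when the call began, along the tool's axes at that moment; what a row does not reach only later rows make up. A row lasts 1/10 s, in which the tool goes at most 0.05 m and 0.15 rad, less where a joint would pass 70% of its speed; a pose out of reach is approached as far as the arm can. The fingers move at their own pace and stop on an object; force is the grip in N (left out, the last holds). Time passes only in rows, so rows that do not move let the fingers close. The tool returns the time, the measured TCP pose, the force, the opening and the grip force at its end. only (a regular expression) keeps the lines of the reply that match it, lines (a string "A,B") keeps lines A to B, and quiet returns only ok. Input that does not fit is refused with a message, and nothing moves.
- readout.get_state(): the state, without advancing time (a new reading comes with each control period).
- optics.get_image(name): name is "scene" or "top" or "wrist"; returns the picture (480x640x3 uint8, red, green, blue); there is no depth.
- optics.camera_model(name): a dict with "vertical_fov" (degrees; the focal length in pixels is half the picture's height over the tangent of half this angle, whatever the lens; pixels are square), "cx", "cy" (the principal point, pixels), "rvec" (rotation vector, rad) and "tvec" (3), from world to camera coordinates, as OpenCV has them; the wrist camera has in their place "hand_eye" (4x4, takes a point from camera to tool coordinates, whose origin is the TCP and whose axes are the flange's). Camera axes: x right, y down, z forward; pixel columns grow to the right and rows downward; lengths in m; the calibration is good to about 2 mm. A picture is of the moment at which its call begins: read the wrist's pose just before it. camera_model takes no time and is no camera call.
- ctrl.close_job(): hands the job in; it is judged then, once.
The state is a dict: "time": time; "joint_positions": joint angles; "qd": joint speeds; "joint_torque": joint torques, N m; "position": TCP position; "tool_rot": TCP orientation; "ft_force": force on the tool from outside, world axes, zero at the start; "torque": the same for the moment, N m; "grip_width": opening from 0.0 (shut) to 1.0 (fully open); "grip_force": force on a finger pad.
Only numpy, scipy, OpenCV 4.12 (cv2) and the standard library are available. Lean on these libraries where they do the work, as an engineer would, in place of code of your own. Each camera call takes 0.05 s, during which the arm holds its last target. There are 200 camera calls.

## Working session

There is one attempt and no reset: what is moved stays moved. The work goes in short steps, Python scripts to look and compute and a tool call to move; the robot and the scene stay as the last step left them, time stands still between calls to the robot, and variables do not carry over. Pictures are saved under pics/ and viewed, at most 10 in all, crops included, and the job is handed in when it is done.

```bash
ls; mkdir -p pics
```

Run:
```python
from bench import ctrl, optics, readout
import cv2
s=readout.get_state();print(s)
for n in("scene","top","wrist"):
    im=optics.get_image(n);cv2.imwrite(f"pics/{n}0.png",im[:,:,::-1]);print(n,optics.camera_model(n))
```

```text
bench.py
pics
{'time': 0.0, 'joint_positions': array([-1.29886053,  0.32183353, -0.07002846,  1.45168947,  0.02259746,
        1.37078684, -0.05690914]), 'qd': array([ 0.0010416 , -0.00111322,  0.00153948,  0.00073837,  0.00135233,
        0.00011062,  0.00092672]), 'joint_torque': array([-4.48854435e-04, -4.91285455e+01, -4.04097615e-01, -3.12529778e+01,
       -6.39441842e-02,  4.39861254e-02,  1.96945653e-04]), 'position': array([0.16568197, 0.6279531 , 0.22144697]), 'tool_rot': array([-4.03919126e-01, -3.11538063e+00,  3.02626721e-03]), 'ft_force': array([-0.58666925,  0.04913537, -0.6014248 ]), 'torque': array([ 0.05409825, -0.00749039, -0.01072268]), 'grip_force': 0.0, 'grip_width': 1.0027931213449555}
scene {'vertical_fov': 46.891994776987026, 'cx': 321.4960743218396, 'cy': 243.1014484798728, 'rvec': array([ 1.9728374 , -0.98946192,  0.52755239]), 'tvec': array([-0.24055578,  0.34329918,  0.50062245])}
top {'vertical_fov': 43.92200190051341, 'cx': 314.2985363644724, 'cy': 234.96148590500377, 'rvec': array([ 2.11266371, -2.13949008,  0.20254889]), 'tvec': array([0.09523896, 0.51743171, 0.84864531])}
wrist {'vertical_fov': 65.428589141603, 'cx': 320.41006378845736, 'cy': 238.26107899189114, 'hand_eye': array([[-1.79939480e-04, -9.62709452e-01, -2.70537387e-01,
         7.40377023e-02],
       [ 9.99999131e-01, -5.26589311e-04,  1.20875413e-03,
        -5.04226753e-04],
       [-1.30614112e-03, -2.70536935e-01,  9.62708710e-01,
        -1.62679762e-01],
       [ 0.00000000e+00,  0.00000000e+00,  0.00000000e+00,
         1.00000000e+00]])}
```

View pics/top0.png

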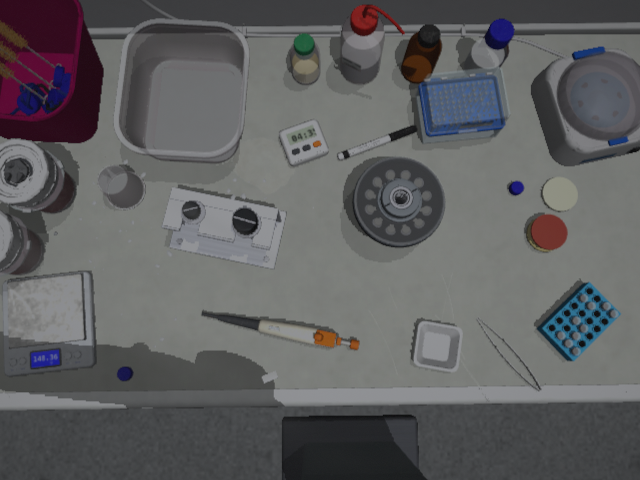

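View pics/scene0.png

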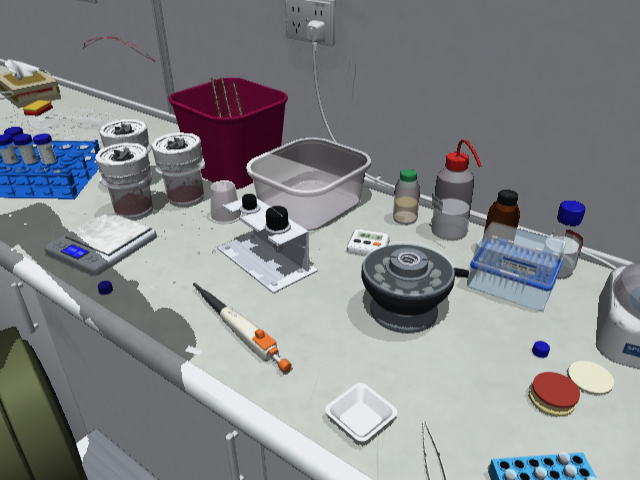

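The top view shows the large screw at about (245,221), the small one at (191,211), the rack around them and the rotor collar at about (400,199). The scene view shows the rack's wall at its far right and the shelf carrying both knobs. I'll zoom in next.

Create h.py:
```python
import numpy as np,cv2
from bench import ctrl, optics, readout
from scipy.spatial.transform import Rotation as R
def cam(n,s=None):
    m=optics.camera_model(n);f=240/np.tan(np.radians(m["vertical_fov"])/2)
    K=np.array([[f,0,m["cx"]],[0,f,m["cy"]],[0,0,1]])
    if n=="wrist":
        H=m["hand_eye"];Rt=R.from_rotvec(s["tool_rot"]).as_matrix()
        return K,Rt@H[:3,:3],Rt@H[:3,3]+s["position"]
    Rm=R.from_rotvec(m["rvec"]).as_matrix()
    return K,Rm.T,-Rm.T@m["tvec"]
def onplane(n,uv,z,s=None):
    K,Rc,c=cam(n,s);uv=np.atleast_2d(uv).astype(float)
    d=(Rc@np.linalg.inv(K)@np.c_[uv,np.ones(len(uv))].T).T
    return c+d*((z-c[2])/d[:,2])[:,None]
def proj(n,P,s=None):
    K,Rc,c=cam(n,s);q=(K@Rc.T@(np.atleast_2d(P)-c).T).T
    return q[:,:2]/q[:,2:]
```

Run:
```python
from h import *
a=cv2.imread("pics/top0.png");b=cv2.imread("pics/scene0.png")
A=cv2.resize(a[170:275,155:295],(560,420),interpolation=cv2.INTER_CUBIC)
B=cv2.resize(a[165:235,365:435],(240,240),interpolation=cv2.INTER_CUBIC)
B=cv2.resize(a[165:235,365:435],(420,420)[::1])[:,:]
cv2.imwrite("pics/c1.png",np.hstack([cv2.resize(A,(400,300)),cv2.resize(B,(300,300))]))
print("big",onplane("top",[245,221],.118),"small",onplane("top",[191,211],.11),"rotor",onplane("top",[400,199],.1))
```

```text
big [[0.52641945 0.1853292  0.118     ]] small [[0.54347332 0.26247225 0.11      ]] rotor [[ 0.55980349 -0.03461505  0.1       ]]
```

View pics/c1.png

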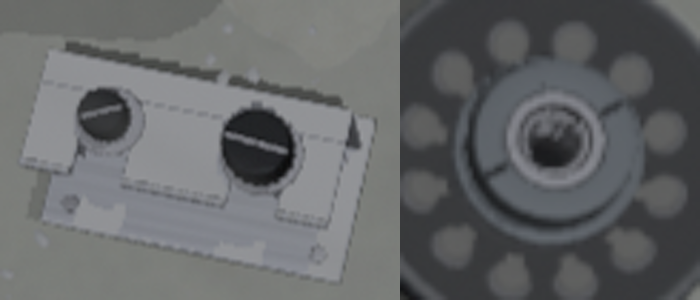

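Run:
```python
from h import *
a=cv2.imread("pics/top0.png")
k=400/140
sl=np.array([[225,135],[285,152]])/k+[155,170]
g=(np.array([[485,170],[625,100]])-[400,0])*70/300+[365,165]
P=onplane("top",sl,.118);G=onplane("top",g,.1)
for X in(P,G):
    d=X[1]-X[0];print(X.round(4),X.mean(0).round(4),"dir",np.arctan2(d[1],d[0]),"len",np.linalg.norm(d))
# which way round is the rack's shelf: jar heights etc.
print("jar",onplane("top",[[25,165],[15,235],[100,50]],.12))
```

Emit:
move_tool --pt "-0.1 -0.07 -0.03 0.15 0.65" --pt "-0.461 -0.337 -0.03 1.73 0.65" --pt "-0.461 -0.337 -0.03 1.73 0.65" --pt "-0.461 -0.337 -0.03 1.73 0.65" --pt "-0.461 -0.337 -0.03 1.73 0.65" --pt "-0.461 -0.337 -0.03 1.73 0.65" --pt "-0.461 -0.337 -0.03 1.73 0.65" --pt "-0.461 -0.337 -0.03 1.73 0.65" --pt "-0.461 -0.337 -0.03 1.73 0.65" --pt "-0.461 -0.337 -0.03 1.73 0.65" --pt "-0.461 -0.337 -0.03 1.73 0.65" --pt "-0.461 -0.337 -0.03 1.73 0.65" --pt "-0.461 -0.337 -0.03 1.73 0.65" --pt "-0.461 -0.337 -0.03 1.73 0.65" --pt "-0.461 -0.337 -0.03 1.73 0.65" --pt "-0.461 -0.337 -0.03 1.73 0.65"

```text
refused: ticks: the value is not of type 'object' (schema: type "object"). Nothing was moved.
```

Refused on format, not on reach. It needs an object with one list for each field.

Emit:
move_tool --ticks '{"sx":[-0.1, -0.461, -0.461, -0.461, -0.461, -0.461, -0.461, -0.461, -0.461, -0.461, -0.461, -0.461, -0.461, -0.461, -0.461, -0.461], "sy":[-0.07, -0.337, -0.337, -0.337, -0.337, -0.337, -0.337, -0.337, -0.337, -0.337, -0.337, -0.337, -0.337, -0.337, -0.337, -0.337], "sz":[-0.03, -0.03, -0.03, -0.03, -0.03, -0.03, -0.03, -0.03, -0.03, -0.03, -0.03, -0.03, -0.03, -0.03, -0.03, -0.03], "twist":[0.15, 1.73, 1.73, 1.73, 1.73, 1.73, 1.73, 1.73, 1.73, 1.73, 1.73, 1.73, 1.73, 1.73, 1.73, 1.73], "jaw":[0.65, 0.65, 0.65, 0.65, 0.65, 0.65, 0.65, 0.65, 0.65, 0.65, 0.65, 0.65, 0.65, 0.65, 0.65, 0.65]}'

```text
time: 1.75
position: [0.5247, 0.1868, 0.2524]
tool_rot: [-2.63, -1.718, 0.0]
ft_force: [-0.0, 0.4, 0.0]
grip_width: 0.651
grip_force: 0.0
```

Run:
```python
from h import *
s=readout.get_state();im=optics.get_image("wrist")[:,:,::-1];cv2.imwrite("pics/w1.png",im)
np.save("w1.npy",np.r_[s["position"],s["tool_rot"]])
print(s["joint_positions"],proj("wrist",[[.5275,.1864,.118]],s))
```

```text
[-0.79656991  0.1088906   0.44325325  1.65669092 -0.04799626  1.38703382
 -0.76033405] [[323.88109725 226.23097213]]
```

View pics/w1.png

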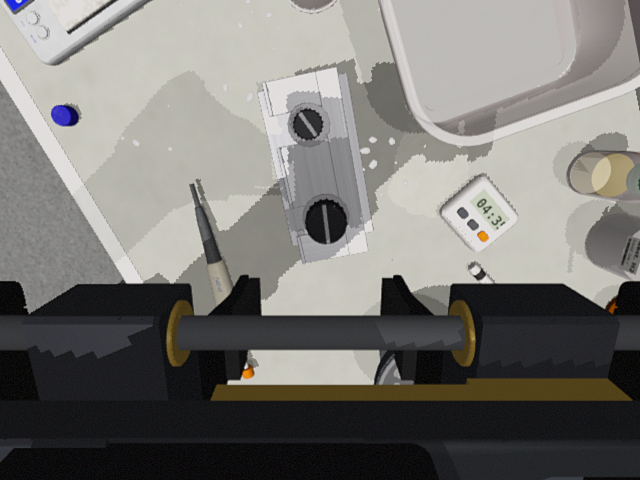

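The wrist view shows the large knob at (325,222) with its slot near vertical, about (323,205) to (328,243). The small screw is at (306,124). This agrees with the top estimate to about 4 px.

Add to h.py:
```python
def knobfit(g,c,r,thr=60):
    "g grey image; dark knob near c: its hull and slot line"
    m=np.zeros_like(g);cv2.circle(m,c,r,255,-1)
    d=((g<thr)&(m>0)).astype(np.uint8)
    n,l,st,ce=cv2.connectedComponentsWithStats(d);k=1+np.argmax(st[1:,4])
    pts=np.argwhere(l>0)[:,::-1].astype(np.int32)
    hull=cv2.convexHull(pts);h=np.zeros_like(g);cv2.fillConvexPoly(h,hull,1)
    h=cv2.erode(h,np.ones((3,3)))
    sl=np.argwhere((h>0)&(g>=thr))[:,::-1].astype(np.float32)
    vx,vy,x,y=cv2.fitLine(sl,cv2.DIST_HUBER,0,.01,.01).ravel()
    return cv2.minEnclosingCircle(hull),sl.mean(0),np.array([vx,vy]),len(sl)
```

Run:
```python
from h import *
w=np.load("w1.npy");s=dict(position=w[:3],tool_rot=w[3:])
for n,f,c,r in(("wrist","w1",(325,222),26),("top","top0",(245,221),15)):
    g=cv2.cvtColor(cv2.imread(f"pics/{f}.png"),cv2.COLOR_BGR2GRAY)
    for t in(50,60,75):
        circ,sc,v,N=knobfit(g,c,r,t)
        ss=s if n=="wrist" else None
        P=onplane(n,[sc,sc+15*v],.118,ss);d=P[1]-P[0]
        print(n,t,circ,sc,N,P[0].round(4),"ang",np.arctan2(d[1],d[0])%np.pi,"circ",onplane(n,[circ[0]],.118,ss).round(4))
```

```text
wrist 50 ((325.59112548828125, 220.8657989501953), 22.142208099365234) [325.67252 222.82455] 171 [0.53   0.1884 0.118 ] ang 1.26935364855384 circ [[0.5306 0.19   0.118 ]]
wrist 60 ((325.5938720703125, 220.89173889160156), 22.16573715209961) [325.7013  223.03247] 154 [0.5299 0.1883 0.118 ] ang 1.2750086364736628 circ [[0.5306 0.1899 0.118 ]]
wrist 75 ((325.8087158203125, 220.58724975585938), 22.588157653808594) [325.69342 222.93431] 137 [0.53   0.1883 0.118 ] ang 1.2771248849032786 circ [[0.5308 0.1901 0.118 ]]
top 50 ((244.41891479492188, 221.41891479492188), 13.320457458496094) [244.56717 219.67165] 67 [0.5283 0.1859 0.118 ] ang 1.2814109431490133 circ [[0.5258 0.1861 0.118 ]]
top 60 ((244.5502471923828, 221.28392028808594), 13.37417221069336) [244.60318 219.5873 ] 63 [0.5284 0.1859 0.118 ] ang 1.2773322511210226 circ [[0.526 0.186 0.118]]
top 75 ((245.06556701660156, 221.1311492919922), 13.746223449707031) [244.46153 219.65384] 52 [0.5283 0.1861 0.118 ] ang 1.2662905583624755 circ [[0.5262 0.1852 0.118 ]]
```

Emit:
move_tool --ticks '{"sx":[0.002, 0.002, 0.002, 0.002, 0.002, 0.002, 0.002, 0.002, 0.002, 0.002, 0.002, 0.002, 0.002, 0.002], "sy":[0.004, 0.004, 0.004, 0.004, 0.004, 0.004, 0.004, 0.004, 0.004, 0.004, 0.004, 0.004, 0.004, 0.004], "sz":[0.05, 0.1, 0.13, 0.145, 0.152, 0.158, 0.158, 0.158, 0.158, 0.158, 0.158, 0.158, 0.158, 0.158], "twist":[0, 0, 0, 0, 0, 0, 0, 0, 0, 0, 0, 0, 0, 0], "jaw":[0.65, 0.65, 0.65, 0.65, 0.65, 0.65, 0.65, 0.2, 0.2, 0.2, 0.2, 0.2, 0.2, 0.2]}' --force 25

```text
time: 3.2
position: [0.5302, 0.1857, 0.0952]
tool_rot: [-2.633, -1.713, -0.001]
ft_force: [-1.6, -0.1, 4.8]
grip_width: 0.395
grip_force: 25.0
```

Emit:
move_tool --ticks '{"sx":[0, 0, 0, 0, 0], "sy":[0, 0, 0, 0, 0], "sz":[-0.003, -0.006, -0.009, -0.01, -0.01], "twist":[0, 0, 0, 0, 0], "jaw":[0.2, 0.2, 0.2, 0.2, 0.2]}'

```text
time: 3.7
position: [0.5302, 0.1853, 0.1047]
tool_rot: [2.633, 1.713, 0.001]
ft_force: [0.9, 0.0, -0.6]
grip_width: 0.397
grip_force: 25.0
```

Emit:
move_tool --ticks '{"sx":[-0.002, -0.004, -0.006, -0.008, -0.01, -0.012, -0.012], "sy":[-0.01, -0.02, -0.03, -0.04, -0.05, -0.059, -0.059], "sz":[-0.01, -0.01, -0.01, -0.01, -0.01, -0.01, -0.01], "twist":[0, 0, 0, 0, 0, 0, 0], "jaw":[0.2, 0.2, 0.2, 0.2, 0.2, 0.2, 0.2]}'

```text
time: 4.4
position: [0.4697, 0.1989, 0.1144]
tool_rot: [-2.631, -1.715, 0.001]
ft_force: [-0.1, 0.2, -1.3]
grip_width: 0.393
grip_force: 25.0
```

Emit:
move_tool --ticks '{"sx":[0, 0, -0.03, -0.212, -0.212, -0.212, -0.212, -0.212, -0.212, -0.212, -0.212, -0.212, -0.212], "sy":[0, 0, 0.02, 0.1435, 0.1435, 0.1435, 0.1435, 0.1435, 0.1435, 0.1435, 0.1435, 0.1435, 0.1435], "sz":[-0.05, -0.1, -0.136, -0.136, -0.136, -0.136, -0.136, -0.136, -0.136, -0.136, -0.136, -0.136, -0.136], "twist":[0, 0, 0.1, 0.82, 0.82, 0.82, 0.82, 0.82, 0.82, 0.82, 0.82, 0.82, 0.82], "jaw":[0.2, 0.2, 0.2, 0.2, 0.2, 0.2, 0.2, 0.2, 0.2, 0.2, 0.2, 0.2, 0.2]}'

```text
time: 5.7
position: [0.5166, -0.0525, 0.2505]
tool_rot: [-3.097, -0.526, -0.0]
ft_force: [-0.0, 0.2, -1.1]
grip_width: 0.398
grip_force: 25.0
```

Run:
```python
from h import *
s=readout.get_state();im=optics.get_image("wrist")[:,:,::-1];cv2.imwrite("pics/w2.png",im)
np.save("w2.npy",np.r_[s["position"],s["tool_rot"]])
print(s["joint_positions"],proj("wrist",[[.5635,-.0365,.1]],s))
sc=optics.get_image("scene")[:,:,::-1];cv2.imwrite("pics/s2.png",sc)
cv2.imwrite("pics/t2.png",optics.get_image("top")[:,:,::-1])
```

```text
[-0.60265885  0.01540463  0.6661467   1.75118496 -0.00988452  1.37834529
 -1.16914092] [[320.8091637  164.12164729]]
```

View pics/w2.png

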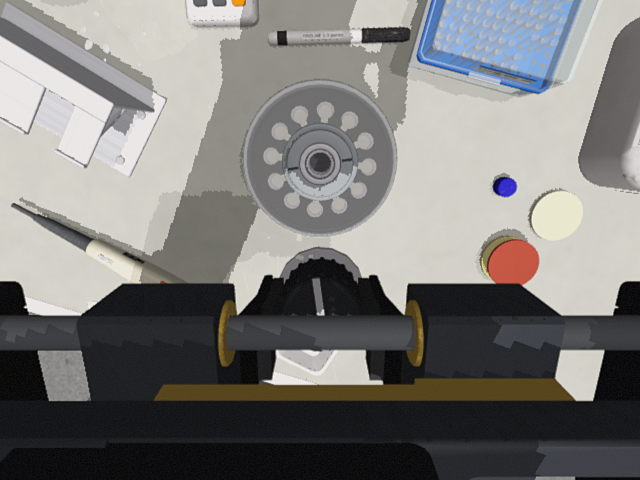

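The wrist view shows the collar centred near (320,162) with its grooves near horizontal, about (285,165) to (353,160). The held screw's slot runs from (315,278) to (324,320), roughly square to them. I'll crop both for detail.

Run:
```python
from h import *
a=cv2.imread("pics/w2.png")
A=cv2.resize(a[115:210,272:367],(400,400),interpolation=cv2.INTER_CUBIC)
B=cv2.resize(a[240:335,272:367],(400,400),interpolation=cv2.INTER_CUBIC)
cv2.imwrite("pics/c2.png",np.hstack([A,B]))
```

```text
(no output)
```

View pics/c2.png

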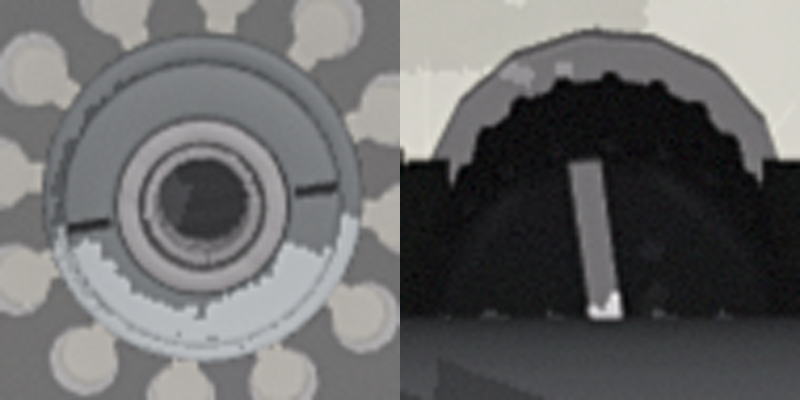

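Run:
```python
from h import *
from scipy.optimize import least_squares
w=np.load("w2.npy");s=dict(position=w[:3],tool_rot=w[3:]);k=95/400
Rt=R.from_rotvec(w[3:]).as_matrix();print("axes x",Rt[:,0].round(3),"y",Rt[:,1].round(3))
g=np.array([[68,228],[338,186],[204,206]])*k+[272,115]
G=onplane("wrist",g,.1,s);d=G[1]-G[0];ga=np.arctan2(d[1],d[0])%np.pi
print("groove mid",G[:2].mean(0),"len",np.linalg.norm(d),"ring",G[2],"ang",ga)
z=w[2]
sl=(np.array([[585,160],[605,318]])-[400,0])*k+[272,240]
S=onplane("wrist",sl,z+.0228,s);e=S[1]-S[0];sa=np.arctan2(e[1],e[0])%np.pi
print("slot ang",sa,"rel",(sa-ga),"S-tcp in tool",(S-w[:3])@Rt)
a=(np.array([[440,150],[457,110],[490,75],[545,42],[600,30],[660,38],[712,60],[752,110],[772,150]])-[400,0])*k+[272,240]
F=(onplane("wrist",a,z-.0052,s)-w[:3])@Rt
for fix in(1,0):
    f=least_squares(lambda p:np.hypot(F[:,0]-p[0],F[:,1]-p[1])-(.021 if fix else p[2]),[0,0,.02]);print("flange centre in tool",f.x, np.abs(f.fun).max())
# top view ring
t=cv2.imread("pics/top0.png");print("top ring",onplane("top",[365+150*70/300,165+138*70/300],.1))
```

```text
axes x [0.944 0.33  0.   ] y [ 0.33  -0.944 -0.   ]
groove mid [ 0.5632613  -0.03596134  0.1       ] len 0.05349449030205607 ring [ 0.56355297 -0.03616784  0.1       ] ang 2.058866796053681
slot ang 0.45075165884860224 rel -1.6081151372050786 S-tcp in tool [[ 0.01787488 -0.00158821 -0.0227991 ]
 [ 0.00131518  0.00031482 -0.02280001]]
flange centre in tool [0.00085414 0.00049042 0.02      ] 0.0008442155707434201
flange centre in tool [0.00264036 0.00047635 0.01961712] 0.0003757393417402055
top ring [[ 0.56246139 -0.03472007  0.1       ]]
```

Emit:
move_tool --ticks '{"sx":[0.048, 0.048, 0.048, 0.048, 0.048, 0.048, 0.048, 0.048], "sy":[-0.0004, -0.0004, -0.0004, -0.0004, -0.0004, -0.0004, -0.0004, -0.0004], "sz":[0, 0, 0.04, 0.07, 0.085, 0.09, 0.09, 0.09], "twist":[0, 0, 0, 0, 0, 0, 0, 0], "jaw":[0.2, 0.2, 0.2, 0.2, 0.2, 0.2, 0.2, 0.2]}'

```text
time: 6.65
position: [0.563, -0.0376, 0.1622]
tool_rot: [3.098, 0.522, 0.004]
ft_force: [-0.6, 0.3, -0.5]
grip_width: 0.395
grip_force: 25.0
```

Emit:
move_tool --ticks '{"sx":[0, 0, 0, 0, 0], "sy":[0, 0, 0, 0, 0], "sz":[0.004, 0.008, 0.012, 0.012, 0.012], "twist":[0, 0, 0, 0, 0], "jaw":[0.2, 0.2, 0.2, 0.2, 0.2]}'

```text
time: 7.15
position: [0.5617, -0.0376, 0.1484]
tool_rot: [-3.098, -0.522, 0.0]
ft_force: [-0.7, 0.6, -0.8]
grip_width: 0.398
grip_force: 25.0
```

Run:
```python
from h import *
s=readout.get_state();print(s["position"],s["ft_force"],s["torque"])
im=optics.get_image("scene")[:,:,::-1];cv2.imwrite("pics/s3.png",im)
u=proj("scene",[[.563,-.036,.11]])[0].astype(int);print(u)
cv2.imwrite("pics/s3c.png",cv2.resize(im[u[1]-60:u[1]+60,u[0]-60:u[0]+60],(480,480),interpolation=cv2.INTER_CUBIC))
```

```text
[ 0.56174246 -0.03758375  0.14844384] [-0.6868643   0.57068592 -0.83289756] [-0.09022924  0.12846371  0.05665758]
[408 252]
```

View pics/s3c.png

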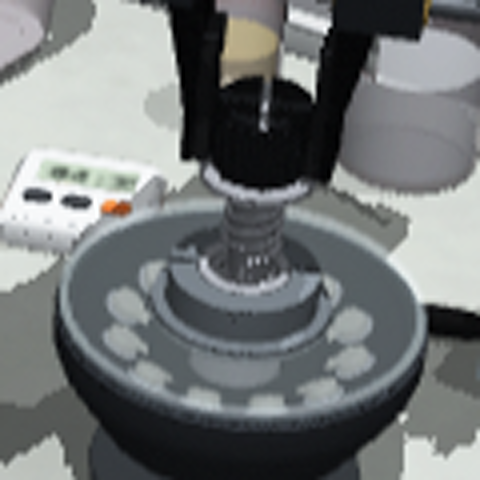

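The scene crop shows the shank's tip inside the hole, upright. I'll nudge it toward the measured axis and keep descending.

Emit:
move_tool --ticks '{"sx":[0.0003, 0.0003, 0.0003, 0.0003, 0.0003, 0.0003], "sy":[-0.001, -0.001, -0.001, -0.001, -0.001, -0.001], "sz":[0, 0.003, 0.006, 0.008, 0.008, 0.008], "twist":[0, 0, 0, 0, 0, 0], "jaw":[0.2, 0.2, 0.2, 0.2, 0.2, 0.2]}'

```text
time: 7.8
position: [0.5617, -0.0366, 0.1405]
tool_rot: [3.098, 0.522, -0.0]
ft_force: [0.5, 0.2, -0.5]
grip_width: 0.396
grip_force: 25.0
```

Emit:
move_tool --ticks '{"sx":[0, 0, 0, 0], "sy":[0, 0, 0, 0], "sz":[0.001, 0.002, 0.002, 0.002], "twist":[0, 0, 0, 0], "jaw":[0.2, 0.2, 0.2, 0.2]}'

```text
time: 8.2
position: [0.5618, -0.0365, 0.1386]
tool_rot: [-3.098, -0.522, -0.0]
ft_force: [-0.5, -0.5, -1.5]
grip_width: 0.397
grip_force: 25.0
```

Emit:
move_tool --ticks '{"sx":[0, 0, 0], "sy":[0, 0, 0], "sz":[0.0005, 0.001, 0.001], "twist":[0, 0, 0], "jaw":[0.2, 0.2, 0.2]}'

```text
time: 8.5
position: [0.5617, -0.0365, 0.1375]
tool_rot: [-3.098, -0.522, 0.0]
ft_force: [0.1, -0.7, -1.0]
grip_width: 0.396
grip_force: 25.0
```

Emit:
move_tool --ticks '{"sx":[0, 0, 0], "sy":[0, 0, 0], "sz":[0.0005, 0.001, 0.001], "twist":[0, 0, 0], "jaw":[0.2, 0.2, 0.2]}'

```text
time: 8.8
position: [0.562, -0.0365, 0.1369]
tool_rot: [-3.098, -0.522, -0.001]
ft_force: [-0.6, 0.4, 1.4]
grip_width: 0.397
grip_force: 25.0
```

Emit:
move_tool --ticks '{"sx":[0, 0, 0, 0], "sy":[0, 0, 0, 0], "sz":[0.0005, 0.001, 0.001, 0.001], "twist":[0, 0, 0, 0], "jaw":[0.2, 0.2, 0.2, 0.2]}'

```text
time: 9.2
position: [0.5623, -0.0364, 0.1367]
tool_rot: [-3.097, -0.522, -0.002]
ft_force: [-2.3, -0.9, 6.4]
grip_width: 0.395
grip_force: 25.0
```

Emit:
move_tool --ticks '{"sx":[0, 0, 0, 0, 0, 0, 0], "sy":[0, 0, 0, 0, 0, 0, 0], "sz":[-0.0002, -0.0004, -0.0006, -0.0008, -0.001, -0.0012, -0.0012], "twist":[-0.1, -0.2, -0.3, -0.4, -0.5, -0.6, -0.6], "jaw":[0.2, 0.2, 0.2, 0.2, 0.2, 0.2, 0.2]}'

```text
time: 9.9
position: [0.5626, -0.0369, 0.1378]
tool_rot: [2.804, 1.414, 0.003]
ft_force: [-0.1, -0.2, 5.9]
grip_width: 0.393
grip_force: 25.0
```

Emit:
move_tool --ticks '{"sx":[0, 0, 0, 0, 0, 0, 0], "sy":[0.0002, 0.0004, 0.0006, 0.0008, 0.001, 0.001, 0.001], "sz":[-0.0002, -0.0004, -0.0006, -0.0008, -0.001, -0.0012, -0.0012], "twist":[-0.1, -0.2, -0.3, -0.4, -0.5, -0.6, -0.6], "jaw":[0.2, 0.2, 0.2, 0.2, 0.2, 0.2, 0.2]}'

```text
time: 10.6
position: [0.5629, -0.0376, 0.1386]
tool_rot: [2.263, 2.178, 0.001]
ft_force: [-1.4, -0.5, 4.9]
grip_width: 0.396
grip_force: 25.0
```

Emit:
move_tool --ticks '{"sx":[0, 0, 0, 0, 0], "sy":[0.0002, 0.0003, 0.0004, 0.0004, 0.0004], "sz":[-0.0002, -0.0004, -0.0006, -0.0006, -0.0006], "twist":[-0.1, -0.2, -0.3, -0.3, -0.3], "jaw":[0.2, 0.2, 0.2, 0.2, 0.2]}'

```text
time: 11.1
position: [0.5632, -0.0375, 0.1389]
tool_rot: [1.916, 2.489, 0.0]
ft_force: [-0.9, -1.3, 4.1]
grip_width: 0.397
grip_force: 25.0
```

Emit:
move_tool --ticks '{"sx":[0, 0, 0, 0], "sy":[0.0001, 0.0002, 0.0002, 0.0002], "sz":[-0.0001, -0.0002, -0.0002, -0.0002], "twist":[-0.1, -0.2, -0.2, -0.2], "jaw":[0.2, 0.2, 0.2, 0.2]}'

```text
time: 11.5
position: [0.5631, -0.0366, 0.1386]
tool_rot: [-1.657, -2.669, -0.001]
ft_force: [0.2, 1.1, 2.8]
grip_width: 0.395
grip_force: 25.0
```

Emit:
move_tool --ticks '{"sx":[0, 0, 0, 0], "sy":[0, 0, 0, 0], "sz":[0, 0, 0, 0], "twist":[-0.06, -0.12, -0.12, -0.12], "jaw":[0.2, 0.2, 0.2, 0.2]}'

```text
time: 11.9
position: [0.5632, -0.0365, 0.1382]
tool_rot: [-1.493, -2.764, -0.001]
ft_force: [0.8, 1.3, -2.6]
grip_width: 0.397
grip_force: 25.0
```

Run:
```python
from h import *
s=readout.get_state();im=optics.get_image("wrist")[:,:,::-1];cv2.imwrite("pics/w4.png",im)
np.save("w4.npy",np.r_[s["position"],s["tool_rot"]])
cv2.imwrite("pics/c4.png",np.hstack([cv2.resize(im[240:335,272:367],(400,400)),cv2.resize(cv2.imread("pics/w2.png")[240:335,272:367],(400,400))]))
```

```text
(no output)
```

View pics/c4.png

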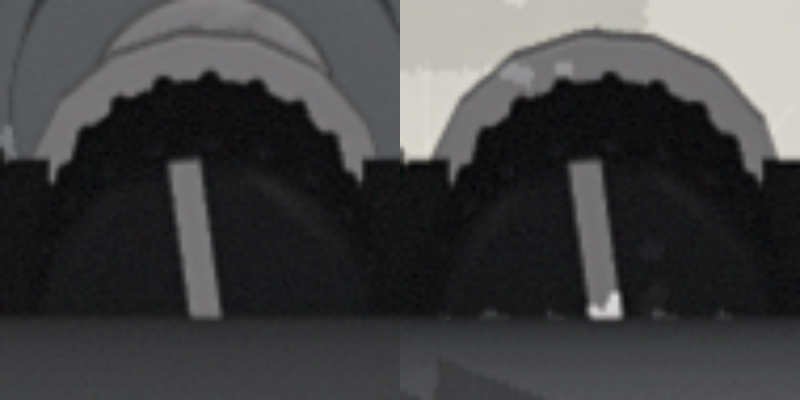

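The slot sits the same in the hand as before (left is now, right is before), so nothing slipped. The upward force has vanished at about 0.2 rad past the grooves, so the thread ends have cleared the start. I'll lower it gently.

Emit:
move_tool --ticks '{"sx":[0, 0, 0], "sy":[0, 0, 0], "sz":[0.001, 0.002, 0.002], "twist":[0, 0, 0], "jaw":[0.2, 0.2, 0.2]}'

```text
time: 12.25
position: [0.5631, -0.0371, 0.1365]
tool_rot: [-1.49, -2.766, 0.0]
ft_force: [0.5, 1.5, -2.3]
grip_width: 0.397
grip_force: 25.0
```

Emit:
move_tool --ticks '{"sx":[0, 0, 0], "sy":[0, 0, 0], "sz":[0.001, 0.002, 0.002], "twist":[0, 0, 0], "jaw":[0.2, 0.2, 0.2]}'

```text
time: 12.55
position: [0.5632, -0.0373, 0.1347]
tool_rot: [1.49, 2.766, -0.0]
ft_force: [1.1, 0.0, -1.6]
grip_width: 0.397
grip_force: 25.0
```

Dropping freely.

Emit:
move_tool --ticks '{"sx":[0, 0, 0, 0], "sy":[0, 0, 0, 0], "sz":[0.0005, 0.001, 0.001, 0.001], "twist":[0, 0, 0, 0], "jaw":[0.2, 0.2, 0.2, 0.2]}'

```text
time: 12.95
position: [0.5634, -0.0374, 0.1343]
tool_rot: [1.489, 2.765, 0.0]
ft_force: [-0.6, -0.6, 4.9]
grip_width: 0.396
grip_force: 25.0
```

Emit:
move_tool --ticks '{"sx":[0, 0, 0, 0], "sy":[0, 0, 0, 0], "sz":[0.0005, 0.001, 0.001, 0.001], "twist":[0, 0, 0, 0], "jaw":[0.2, 0.2, 0.2, 0.2]}'

```text
time: 13.35
position: [0.5636, -0.0375, 0.1341]
tool_rot: [1.489, 2.765, 0.001]
ft_force: [-1.8, 0.0, 8.8]
grip_width: 0.397
grip_force: 25.0
```

Emit:
move_tool --ticks '{"sx":[0, 0, 0.0001, 0.0002, 0.0003, 0.0005, 0.0006, 0.0008, 0.0009, 0.0011, 0.0011], "sy":[-0.0002, -0.0004, -0.0005, -0.0007, -0.0008, -0.0009, -0.001, -0.0011, -0.0012, -0.0012, -0.0012], "sz":[0.0001, 0.0004, 0.0007, 0.001, 0.0013, 0.0016, 0.0019, 0.0021, 0.0024, 0.0027, 0.0027], "twist":[0.15, 0.3, 0.45, 0.6, 0.75, 0.9, 1.05, 1.2, 1.35, 1.5, 1.5], "jaw":[0.2, 0.2, 0.2, 0.2, 0.2, 0.2, 0.2, 0.2, 0.2, 0.2, 0.2]}'

```text
time: 14.45
position: [0.5629, -0.0358, 0.1312]
tool_rot: [-2.976, -1.005, -0.005]
ft_force: [0.1, 2.6, 6.8]
grip_width: 0.394
grip_force: 25.0
```

Run:
```python
from h import *
print(readout.get_state()["joint_positions"].round(2))
```

```text
[-0.54  0.23  0.63  1.81 -0.15  1.15 -0.78]
```

Emit:
move_tool --ticks '{"sx":[0, 0, 0.0001, 0.0002, 0.0003, 0.0005, 0.0006, 0.0008, 0.0009, 0.0011, 0.0012, 0.0012], "sy":[-0.0002, -0.0004, -0.0005, -0.0007, -0.0008, -0.0009, -0.001, -0.0011, -0.0012, -0.0012, -0.0012, -0.0012], "sz":[0.0003, 0.0006, 0.0009, 0.0012, 0.0014, 0.0017, 0.002, 0.0023, 0.0026, 0.0029, 0.0031, 0.0031], "twist":[0.15, 0.3, 0.45, 0.6, 0.75, 0.9, 1.05, 1.2, 1.35, 1.5, 1.64, 1.64], "jaw":[0.2, 0.2, 0.2, 0.2, 0.2, 0.2, 0.2, 0.2, 0.2, 0.2, 0.2, 0.2]}'

```text
time: 15.65
position: [0.5635, -0.0346, 0.1281]
tool_rot: [-2.763, 1.49, -0.005]
ft_force: [1.3, 0.7, 6.3]
grip_width: 0.396
grip_force: 25.0
```

Emit:
move_tool --ticks '{"sx":[0, 0, 0, 0, 0, 0.0012, 0.0012], "sy":[0, 0, 0, 0, 0, 0.0004, 0.0004], "sz":[-0.0005, -0.001, -0.001, -0.001, -0.001, -0.001, -0.001], "twist":[0, 0, 0, 0, 0, 0, 0], "jaw":[0.6, 0.6, 0.6, 0.6, 0.6, 0.6, 0.6]}'

```text
time: 16.35
position: [0.5621, -0.0367, 0.1279]
tool_rot: [2.767, -1.487, -0.0]
ft_force: [0.4, 0.5, 0.1]
grip_width: 0.597
grip_force: 0.0
```

Emit:
move_tool --ticks '{"sx":[0, 0, 0, 0, 0, 0, 0, 0, 0, 0, 0], "sy":[0, 0, 0, 0, 0, 0, 0, 0, 0, 0, 0], "sz":[0, 0, 0, 0, 0, 0, 0, 0, 0, 0, 0], "twist":[-0.15, -0.3, -0.45, -0.6, -0.75, -0.9, -1.05, -1.2, -1.35, -1.5, -1.5], "jaw":[0.6, 0.6, 0.6, 0.6, 0.6, 0.6, 0.6, 0.6, 0.6, 0.6, 0.6]}'

```text
time: 17.45
position: [0.5621, -0.0364, 0.1279]
tool_rot: [-3.038, -0.799, -0.0]
ft_force: [0.0, -0.1, 0.3]
grip_width: 0.598
grip_force: 0.0
```

Emit:
move_tool --ticks '{"sx":[0, 0, 0, 0, 0, 0, 0, 0, 0, 0, 0, 0, 0], "sy":[0, 0, 0, 0, 0, 0, 0, 0, 0, 0, 0, 0, 0], "sz":[0, 0, 0, 0, 0, 0, 0, 0, 0, 0, 0, 0, 0], "twist":[-0.15, -0.3, -0.45, -0.6, -0.75, -0.9, -1.05, -1.2, -1.35, -1.5, -1.64, -1.64, -1.64], "jaw":[0.6, 0.6, 0.6, 0.6, 0.6, 0.6, 0.6, 0.6, 0.6, 0.6, 0.6, 0.6, 0.6]}'

```text
time: 18.75
position: [0.5621, -0.0365, 0.1279]
tool_rot: [-1.497, -2.762, -0.0]
ft_force: [-0.5, -0.1, 0.2]
grip_width: 0.6
grip_force: 0.0
```

Run:
```python
from h import *
s=readout.get_state();im=optics.get_image("wrist")[:,:,::-1];cv2.imwrite("pics/w5.png",im)
print(s["position"],s["joint_positions"].round(2))
sc=optics.get_image("scene")[:,:,::-1]
cv2.imwrite("pics/c5.png",np.hstack([cv2.resize(im[215:345,230:410],(400,289)),cv2.resize(sc[190:320,318:498],(400,289))]))
```

```text
[ 0.5621125  -0.03650207  0.12792871] [-0.37  0.21  0.44  1.8  -0.1   1.15  0.68]
```

View pics/c5.png

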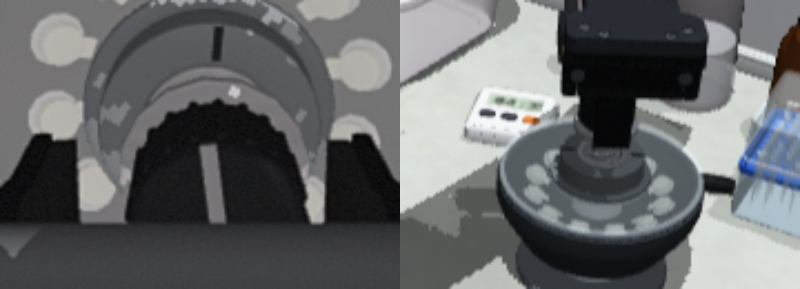

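The screw stands upright in the thread. It sits about 2 mm off-centre between the fingers along the closing axis, so I'll shift 1.4 mm, regrip and turn on.

Emit:
move_tool --ticks '{"sx":[-0.0004, -0.0004, -0.0004, -0.0004, -0.0004, -0.0004, -0.0004, -0.0004], "sy":[0.0014, 0.0014, 0.0014, 0.0014, 0.0014, 0.0014, 0.0014, 0.0014], "sz":[0, 0, 0, 0, 0, 0, 0, 0], "twist":[0, 0, 0, 0, 0, 0, 0, 0], "jaw":[0.6, 0.6, 0.2, 0.2, 0.2, 0.2, 0.2, 0.2]}' --force 25

```text
time: 19.65
position: [0.5636, -0.0359, 0.128]
tool_rot: [1.489, 2.766, 0.0]
ft_force: [1.2, 0.7, 0.1]
grip_width: 0.394
grip_force: 24.9
```

Emit:
move_tool --ticks '{"sx":[0, 0, 0, 0, 0, 0, 0, 0, 0, 0, 0], "sy":[0, 0, 0, 0, 0, 0, 0, 0, 0, 0, 0], "sz":[0.0005, 0.001, 0.0014, 0.0017, 0.0019, 0.0022, 0.0025, 0.0028, 0.003, 0.0033, 0.0033], "twist":[0.15, 0.3, 0.45, 0.6, 0.75, 0.9, 1.05, 1.2, 1.35, 1.5, 1.5], "jaw":[0.2, 0.2, 0.2, 0.2, 0.2, 0.2, 0.2, 0.2, 0.2, 0.2, 0.2]}'

```text
time: 20.75
position: [0.5639, -0.0355, 0.125]
tool_rot: [-2.975, -1.009, -0.002]
ft_force: [1.0, 0.3, 1.0]
grip_width: 0.394
grip_force: 24.9
```

Emit:
move_tool --ticks '{"sx":[0, 0, 0, 0, 0, 0, 0, 0, 0, 0, 0, 0, 0], "sy":[0, 0, 0, 0, 0, 0, 0, 0, 0, 0, 0, 0, 0], "sz":[0.0003, 0.0006, 0.0009, 0.0012, 0.0014, 0.0017, 0.002, 0.0023, 0.0026, 0.0029, 0.0031, 0.0031, 0.0031], "twist":[0.15, 0.3, 0.45, 0.6, 0.75, 0.9, 1.05, 1.2, 1.35, 1.5, 1.6, 1.6, 1.6], "jaw":[0.2, 0.2, 0.2, 0.2, 0.2, 0.2, 0.2, 0.2, 0.2, 0.2, 0.2, 0.2, 0.2]}'

```text
time: 22.05
position: [0.5639, -0.0361, 0.1219]
tool_rot: [-2.799, 1.425, -0.001]
ft_force: [0.9, 0.9, 2.6]
grip_width: 0.398
grip_force: 24.9
```

Run:
```python
from h import *
s=readout.get_state();im=optics.get_image("wrist")[:,:,::-1]
print(s["position"],s["ft_force"],s["joint_positions"].round(2))
sc=optics.get_image("scene")[:,:,::-1]
cv2.imwrite("pics/c6.png",np.hstack([cv2.resize(im[215:345,230:410],(400,289)),cv2.resize(sc[190:320,318:498],(400,289))]))
```

```text
[ 0.56390315 -0.03611055  0.12190458] [0.92699661 0.91209589 2.62431748] [-0.72  0.28  0.86  1.82 -0.23  1.15 -2.3 ]
```

View pics/c6.png

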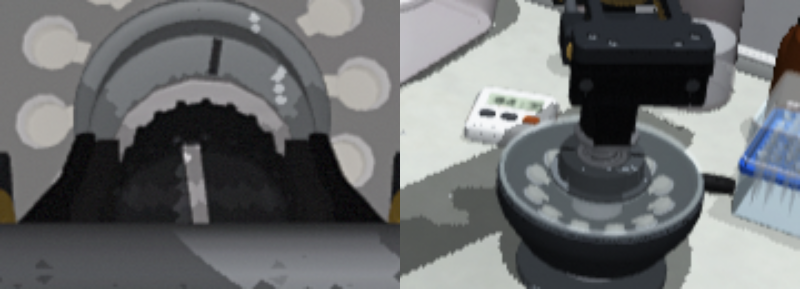

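The screw is held upright with its flange about 13 mm above the mouth, after 6.2 rad forward, and the forces are low.

```bash
python3 -c "
from bench import ctrl, optics, readout
print(ctrl.close_job())"
```

```text
the job is handed in; nothing more can be done
None
```

The job is handed in: the larger screw dropped into the thread, was turned about one turn forward, and is still held upright with its flange about 13 mm above the mouth (verdict not shown to me).

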